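# Jack up the bull's head on its modelling stand

## Robot

A 6-joint arm with a two-finger parallel gripper is mounted at the origin on the work surface. World frame = base frame: x ahead of the robot, y to its left, z up, the work surface at z = 0. Lengths are in m, angles in rad, forces in N, time in s.
With the tool pointing down it reaches from about 0.325 to 0.775 m from the base axis. Payload 5.5 kg.
Tool frame: the origin (TCP) lies on the centre line of the jaws, within the pads' length; the fingertips stand 22 mm ahead of it and the grasp point (between the pads) lies 3 mm ahead of it; z points along the fingers, y is the line along which they close (so a half turn about z gives the same grasp; the last joint's range is limited). The gripper opens to 85 mm and grips with 20 to 120 N. Pads are 22 mm wide; open, the fingers measure 114 mm over their backs; the gripper's body (76 mm by 85 mm) begins 54 mm behind the grasp point. The pads swing forward as they close: fully open they stand 13 mm farther back than shut.
Start: joints at [-1.375, 0.091, 1.231, -0, 1.82, -0.057], TCP at [0.15, -0.581, 0.253] pointing down, gripper open.
Joint ranges: [-2.87, 2.87], [-0.86, 2.18], [0.17, 2.46], [-1.51, 4.65], [0.06, 2.69], [-2.65, 2.65]. Speed limits (rad/s): [2.57, 2.57, 3.01, 3.14, 3.14, 3.14].

## Interface

Orientations are given as a unit quaternion [x, y, z, w].
In Python, from station import bot gives the robot as it stands.
- The arm moves only by the shell command python3 -m inch 'ROWS'. ROWS is JSON, one flat list of numbers, 5 for each row, row after row: the opening, from 0 (shut) to 1 (fully open), then the shift along the tool's x, y, z in m, then the turn about the tool's z in degrees. In form: [jaw, dx, dy, dz, roll, jaw, dx, dy, dz, roll, ...]. A call has 1 to 20 rows; each row shifts and turns the commanded pose from where the row before left it, along the tool's axes as they then stand; what a row does not reach is not made up. A row lasts 1/8 s, in which the tool goes at most 62.5 mm and 10.7 degrees, less where a joint would pass 70% of its speed; a pose out of reach is approached as far as the arm can. A call is refused whole if a number of a shift passes 0.0625 or a number of a turn 10.7, either way. A call with a gripper value outside its range is refused whole. The fingers move at their own pace and stop on an object; the grip force is fixed at half the most. Time passes only in rows, so rows that do not move let the fingers close. It gives the time, the measured TCP pose, the force, the opening and the grip force at its end, in the units of the state.
- bot.sense(): the state, without advancing time (a new reading comes with each control period).
- bot.get_image(name): name is "scene" or "top"; returns a dict with "img" (420x560x3 uint8, blue, green, red), "depth" (420x560 float32, m along the optical axis (not along the pixel's ray), 0 where there is no reading), "fx", "fy", "cx", "cy" (pixels), "dist_coeffs" ([k1, k2, p1, p2, k3] as OpenCV has them; the pictures are not rectified), "rvec" (rotation vector, rad) and "tvec" (3), from world to camera coordinates, as OpenCV has them. Camera axes: x right, y down, z forward; pixel columns grow to the right and rows downward; lengths in m; the calibration is good to about 2 mm. A picture is of the moment at which its call begins.
- bot.job_done(): hands the job in; it is judged then, once.
Trained networks look in the newest picture that a camera, given by its name, has taken for a name from the list of things; names that differ only in an ending like _2 or _b are one class to them, and where a whole thing is asked for, a point or a joint stands for the part that bears it (a point fixed in the world has none). Each returns a list of dicts, best first, with "p" (0 to 1); they miss things now and then, are a little off and sometimes report something else, mostly with a low value. They report only what shows in the picture. A call takes as long as a camera call.
- bot.look_for(label, camera): "box" ([left, top, right, bottom] in pixels, round what is visible of it).
- bot.cut_out(label, camera): "pixels" (420x560 bool, what is visible of it) and "box" ([left, top, right, bottom] in pixels, round what is visible of it).
The state is a dict: "clock": time; "joint_positions": joint angles; "joint_velocities": joint speeds; "joint_efforts": joint torques, N m; "tool_pos": TCP position; "ee_rot": TCP orientation; "force": force on the tool from outside, world axes, zero at the start; "torque": the same for the moment, N m; "opening": opening from 0.0 (shut) to 1.0 (fully open); "finger_force": force on a finger pad.
Only numpy, scipy, OpenCV 4.12 (cv2) and the standard library are available. Lean on these libraries where they do the work, as an engineer would, in place of code of your own. Each camera call takes 0.05 s, during which the arm holds its last target. There are 200 camera calls.

## Task

Free the carriage of the modelling stand by pushing the red clamp ball all the way down, and set the ratchet jack upright on the table with its saddle centred under the orange lift pad. Then pump the orange handle until the top edge of the blue carriage lies inside the yellow band on the post, and finish with the handle still pressed right down, holding it there so that I can move the stop collar up and clamp. The bull's paint is wet, so do not touch the head, and leave the other things on the table where they are.

Things in the scene. Friction and masses are not known exactly. Their poses are not given: they have to be found in the camera images.
- stand: modelling stand, fixed: steel foot plate 240 x 150 x 14 mm, square post 30 x 30 x 269 mm, stop collar 56 mm square with its top at 82 mm, yellow band on the post from 180 to 204 mm above the table. Origin on the table under the post's axis, z up; its -y axis points from the post to the lift lug, -x to the face with the clamp lever, +x to the bull.
- carriage (a joint): height in m of the blue sleeve on the post with all it carries (2.1 to 3 kg): 0 = on the stop collar, sleeve 62 mm square from 83 to 150 mm above the table. At 0.030 its top edge reaches the lower edge of the yellow band, at 0.054 the upper edge. It stops at 0.09.
- lift_lug: blue arm of the carriage, 30 mm wide, 14 mm thick, out to 113 mm from the post's axis along the stand's -y, its top 110 mm above the table at carriage 0; under its end the round orange lift pad, 30 mm across, on top of its end an orange dot. Origin on the post's axis at the sleeve's lower edge.
- lift_point (a point): the marked lift point: centre of the orange lift pad's flat underside, 100 mm from the post's axis along the stand's -y, 82 mm above the table at carriage 0, facing down.
- clamp_lever (a joint): angle in rad: 0 to 0.1 = locked, rod slanting 0.7 rad up; 1.1 = its stop, 0.4 rad down. Turns about a level axis along the stand's x, 118 mm above the table at carriage 0; stays where it is left (about 2.5 N at the ball). Locked, the carriage cannot rise; let go from about 0.7, surely free above 0.85.
- clamp_ball (a point): centre of the red ball, 28 mm across, on the end of the clamp lever: 95 mm from the lever's axis on the stand's +y side, 58 mm in front (stand -x) of the post's axis. Push it down from above to free the clamp; at 1.0 rad its top stands 104 mm above the table.
- bull: black bull's head with yellow horns on a round plywood plate at the far side of the post; centre of the plate 118 mm from the post's axis along the stand's +x, head about 150 x 160 x 185 mm. Origin in the middle of the plate's top. Its paint is wet.
- jack: loose red ratchet toe jack, 0.9 kg. Origin on its underside below the rack bar; x points as the toe does (handle to -x), z up. Base 172 x 76 x 8 mm, x = -100 to 72 mm; red housing x = -56 to -10 mm, 42 mm wide, 126 mm tall; steel rack bar x = -6 to 6 mm, its top at 116 mm when down, rising with the saddle.
- carry_block (a point): point to hold the jack by: inside the black block on top of the housing, at x = -33 mm, y = 0, z = 150 mm in the jack's frame. The block is 26 mm wide across the jack's y, 34 mm long, from 126 to 158 mm; the housing's top plate below it is 42 mm wide.
- saddle: the jack's toe with its round saddle, 38 mm across with a yellow rim, on a dark steel arm 30 mm wide and 10 mm thick. Origin as the jack's, but rising with the rack.
- saddle_top (a point): centre of the saddle's top face: 46 mm in front of the rack bar (jack +x); 60 mm above the jack's underside plus jack_rack.
- jack_rack (a joint): rise in m of the rack and saddle, 0 (lowest) to 0.085; starts near 0.008. It goes up only: a pawl holds it in 16 mm notches, and each full stroke gains one notch; the first mostly closes the 14 mm gap to the lift pad. As the handle comes up, the saddle sinks back 4 mm onto the holding pawl and stays there. Let the handle come fully up between strokes.
- jack_handle (a joint): angle in rad of the pump handle: 0 = up (sprung), 0.75 = down at its stop. Pivot at x = -42 mm, z = 96 mm in the jack's frame; slants 0.4 rad up at 0, 0.35 rad down at 0.75. Takes 2 to 5 N at the paddle unloaded, up to 15 N loaded. Pressed hard with no load on the saddle, the jack tips.
- paddle: flat orange paddle at the end of the pump handle, 66 mm long, 40 mm wide, 12 mm thick. Origin on the handle's pivot; it turns with the handle.
- paddle_top (a point): middle of the paddle's top face, 138 mm from the handle's pivot; 156 mm above the table with the handle up, 54 mm with it fully down.
- glue_gun: cordless black hot-glue gun lying on its side, 165 x 120 x 42 mm. Origin on the table under the body of the gun.
- cup: small empty grey plastic cup, 66 mm across, 34 mm tall. Origin under its middle, on the table.
- paint_jar: white closed paint jar, 52 mm across, 75 mm tall. Origin under its middle, on the table.
- eraser: pink rounded block eraser, 52 x 26 x 18 mm. Origin under its middle, on the table.
- marker: blue marker pen lying flat, 120 x 12 x 12 mm. Origin under its middle, on the table.
- ribbon_spool: blue spool lying on its flange, 64 mm across, 25 mm tall. Origin under its middle, on the table.
- brush: paint brush lying flat, 170 mm long. Origin under its middle, on the table.

How it is judged:
By the outcome, as a careful person would: the job done as asked, in the order asked, and still so for the second after the job is handed in, while the arm keeps its last pose, push and grip.
It also fails if it takes over 58 s, if anything falls off the work surface, if the arm or the gripper's body presses on something with over 40 N, if the wrist force passes 120 N, or if a joint passes its speed limit or range.

## Working session

There is one attempt and no reset: what is moved stays moved. The work goes in short steps, Python scripts to look and compute and a shell command to move; the robot and the scene stay as the last step left them, time stands still between calls to the robot, and variables do not carry over. Pictures are saved under pics/ and viewed, at most 10 in all, crops included, and the job is handed in when it is done.

```bash
ls; mkdir -p pics; cat > h.py <<'E'
from station import bot
import numpy as np, cv2
def cam(n):
    g=bot.get_image(n); return g
def pts(g,mask=None):
    v,u=np.nonzero((g["depth"]>0)&(mask if mask is not None else True))
    K=np.array([[g["fx"],0,g["cx"]],[0,g["fy"],g["cy"]],[0,0,1]])
    n=cv2.undistortPoints(np.stack([u,v],1).astype(float)[:,None],K,np.array(g["dist_coeffs"]))[:,0]
    z=g["depth"][v,u][:,None]; P=np.hstack([n*z,z])
    R=cv2.Rodrigues(np.array(g["rvec"],float))[0]
    return (P-np.array(g["tvec"]).ravel())@R, u,v
E
python3 - <<'E'
from h import *
s=bot.sense(); print({k:np.round(v,3) for k,v in s.items()})
a=cam("scene");b=cam("top")
cv2.imwrite("pics/a.png",a["img"]);cv2.imwrite("pics/b.png",b["img"])
for n,g in(("scene",a),("top",b)):
  for l in["stand","lift_lug","clamp_ball","bull","jack","carry_block","saddle","paddle","glue_gun","cup","paint_jar","eraser","marker","ribbon_spool","brush"]:
    r=bot.cut_out(l,n)
    if r:
      P,_,_=pts(g,r[0]["pixels"]); 
      print(n,l,round(r[0]["p"],2),np.round(r[0]["box"]),np.round(np.median(P,0),3),np.round(np.percentile(P,3,0),3),np.round(np.percentile(P,97,0),3))
E
```

```text
pics
{'clock': np.float64(0.0), 'joint_positions': array([-1.375,  0.092,  1.232,  0.   ,  1.82 , -0.057]), 'joint_velocities': array([-0.002, -0.001,  0.002, -0.   ,  0.002,  0.   ]), 'joint_efforts': array([ 0.0000e+00, -4.5873e+01, -4.1803e+01, -0.0000e+00,  1.2000e-02,
        0.0000e+00]), 'tool_pos': array([ 0.15 , -0.581,  0.252]), 'ee_rot': array([ 0.992,  0.126, -0.   , -0.001]), 'force': array([0.047, 0.313, 0.152]), 'torque': array([ 0.04 ,  0.025, -0.015]), 'finger_force': np.float64(0.0), 'opening': np.float64(1.003)}
scene stand 0.59 [324. 130. 435. 234.] [0.642 0.216 0.149] [0.485 0.137 0.011] [0.754 0.302 0.287]
scene lift_lug 0.66 [353. 122. 405. 151.] [0.417 0.443 0.036] [0.311 0.411 0.014] [0.439 0.52  0.046]
scene bull 0.55 [383. 129. 434. 208.] [0.691 0.235 0.234] [0.637 0.172 0.149] [0.764 0.306 0.31 ]
scene jack 0.77 [131. 240. 247. 296.] [ 0.507 -0.296  0.064] [ 0.462 -0.441  0.002] [ 0.535 -0.193  0.163]
scene carry_block 0.88 [134. 236. 243. 297.] [ 0.508 -0.295  0.066] [ 0.471 -0.441  0.006] [ 0.534 -0.194  0.164]
scene saddle 0.55 [217. 244. 240. 264.] [ 0
[... 1652 characters left out ...]
120. 245. 162. 293.] [0.4   0.441 0.036] [0.306 0.403 0.002] [0.439 0.531 0.047]
top cup 0.53 [205. 249. 222. 268.] [0.403 0.226 0.011] [0.374 0.194 0.   ] [0.429 0.249 0.037]
top paint_jar 0.74 [241. 172. 257. 189.] [0.672 0.095 0.073] [0.654 0.073 0.023] [0.697 0.116 0.081]
top eraser 0.44 [263. 230. 272. 248.] [0.47  0.036 0.017] [0.447 0.022 0.001] [0.491 0.053 0.025]
top marker 0.59 [365. 177. 390. 181.] [ 0.687 -0.353  0.011] [ 0.676 -0.404  0.005] [ 0.695 -0.322  0.017]
top ribbon_spool 0.49 [337. 170. 350. 188.] [ 0.675 -0.25   0.025] [ 0.649 -0.277  0.006] [ 0.702 -0.224  0.03 ]
top brush 0.94 [393. 248. 414. 292.] [ 0.377 -0.44   0.018] [ 0.287 -0.465  0.004] [ 0.434 -0.411  0.024]
```

```bash
python3 - <<'E'
from h import *
from scipy.optimize import least_squares
a=cv2.imread("pics/a.png");b=cv2.imread("pics/b.png")
cv2.imwrite("pics/v1.png",cv2.resize(b[120:310,110:430],None,fx=2.5,fy=2.5,interpolation=2))
cv2.imwrite("pics/v2.png",cv2.resize(a[110:370,110:440],None,fx=2.3,fy=2.3,interpolation=2))
out={}
for n in("scene","top"):
  g=cam(n); P,u,v=pts(g); hsv=cv2.cvtColor(g["img"],cv2.COLOR_BGR2HSV)[v,u].astype(int); H,S,V=hsv.T
  def rep(nm,m):
    Q=P[m]; print(n,nm,m.sum(),np.round(np.median(Q,0),4),np.round(np.percentile(Q,5,0),3),np.round(np.percentile(Q,95,0),3)) if m.sum() else print(n,nm,0)
  z=P[:,2];x=P[:,0];y=P[:,1]
  st=(x>.43)&(x<.8)&(y>.08)&(y<.36); jk=(x>.42)&(x<.58)&(y<-.15)&(y>-.48)
  rep("dot",st&(H>5)&(H<20)&(S>140)&(abs(z-.11)<.02))
  rep("sleeve top",st&(H>95)&(H<130)&(S>100)&(abs(z-.150)<.006))
  rep("lug top",st&(H>95)&(H<130)&(S>100)&(abs(z-.110)<.006))
  rep("posttop",st&(abs(z-.269)<.006)&(x<.62)&(S<80))
  rep("ball",st&((H<6)|(H>172))&(S>140)&(z>.1))
  m=st&((H<6)|(H>172))&(S>140)&(z>.1)
  if m.sum()>10:
    r=least_squares(lambda c:np.linalg.norm(P[m]-c,axis=1)-.014,np.median(P[m],0),loss="soft_l1",f_scale=.003);print("ballfit",r.x)
  rep("paddle",jk&(H>5)&(H<20)&(S>140)&(z>.12))
  rep("block",jk&(abs(z-.158)<.006)&(V<90)&(y>-.36))
  rep("saddle",jk&(abs(z-.068)<.008)&(y>-.25))
  rep("racktop",jk&(abs(z-.124)<.006)&(y>-.3))
E
```

```text
scene dot 55 [0.5775 0.1083 0.1111] [0.568 0.1   0.106] [0.59  0.121 0.115]
scene sleeve top 146 [0.5721 0.1952 0.1504] [0.536 0.179 0.145] [0.586 0.237 0.154]
scene lug top 94 [0.5748 0.1515 0.1105] [0.559 0.13  0.107] [0.586 0.184 0.115]
scene posttop 119 [0.5547 0.211  0.2692] [0.539 0.195 0.264] [0.569 0.225 0.272]
scene ball 18 [0.5068 0.2624 0.2008] [0.468 0.182 0.183] [0.706 0.281 0.327]
ballfit [0.49160087 0.26249404 0.19788766]
scene paddle 341 [ 0.4919 -0.4243  0.1572] [ 0.475 -0.449  0.145] [ 0.507 -0.397  0.167]
scene block 106 [ 0.5014 -0.2893  0.1579] [ 0.491 -0.303  0.153] [ 0.51  -0.274  0.161]
scene saddle 189 [ 0.5035 -0.2128  0.0655] [ 0.488 -0.24   0.061] [ 0.518 -0.19   0.07 ]
scene racktop 123 [ 0.5097 -0.2699  0.1252] [ 0.49  -0.296  0.119] [ 0.519 -0.25   0.129]
top dot 36 [0.5765 0.1142 0.1112] [0.569 0.105 0.108] [0.586 0.123 0.117]
top sleeve top 166 [0.5389 0.2009 0.1499] [0.522 0.184 0.145] [0.587 0.238 0.155]
top lug top 89 [0.5592 0.1558 0.1097] [0.549 0.129 0.105] [0.582 0.183 0.115]
top posttop 118 [0.5513 0.2148 0.2692] [0.536 0.2   0.266] [0.566 0.229 0.273]
top ball 44 [0.4778 0.2712 0.183 ] [0.468 0.263 0.176] [0.488 0.281 0.189]
ballfit [0.47774979 0.27633276 0.1732018 ]
top paddle 218 [ 0.4877 -0.4208  0.1554] [ 0.471 -0.446  0.143] [ 0.503 -0.395  0.167]
top block 77 [ 0.4979 -0.2863  0.1566] [ 0.488 -0.302  0.153] [ 0.509 -0.271  0.162]
top saddle 145 [ 0.5036 -0.2123  0.065 ] [ 0.49  -0.248  0.061] [ 0.518 -0.189  0.072]
top racktop 79 [ 0.4933 -0.2698  0.1244] [ 0.479 -0.295  0.119] [ 0.519 -0.251  0.129]
```

View pics/v1.png

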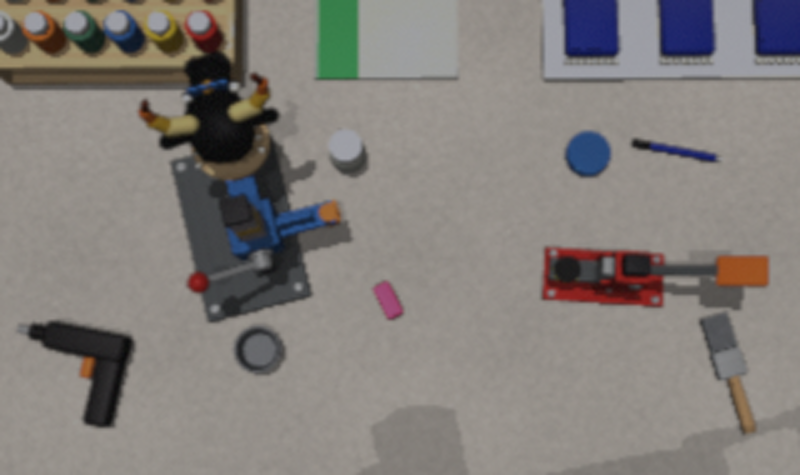

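View pics/v2.png

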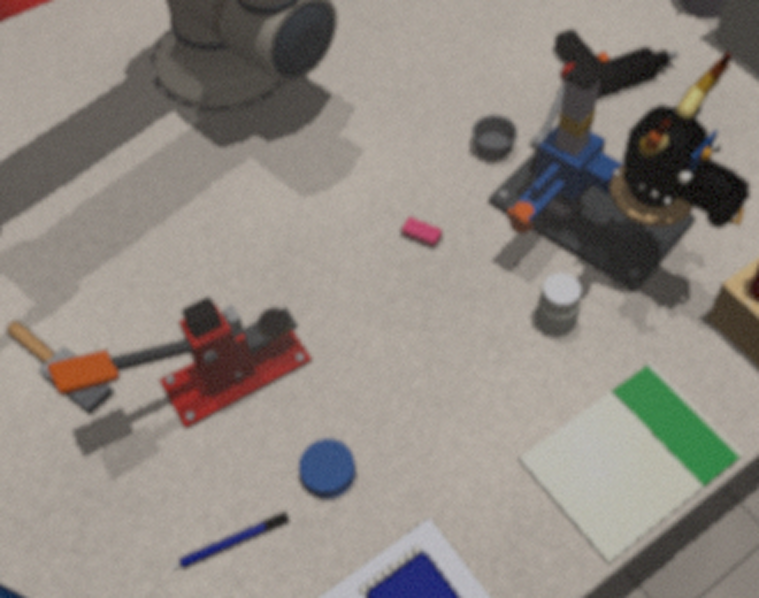

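The top view shows the stand at about (245,230), with the lug pointing right, the red ball at (198,283) and the jar at (346,148). The jack is upright at (600,275) with its toe to the left. Next I'll fit the foot plate and the poses more closely.

```bash
cat >> h.py <<'E'
def yaw():
    q=bot.sense()["ee_rot"]; return 2*np.arctan2(q[1],q[0])
def go(t,y=None,n=None):
    "tool-frame shift from sensed pose to world t"
    y=yaw() if y is None else y; d=np.array(t)-bot.sense()["tool_pos"]
    return np.round([d[0]*np.cos(y)+d[1]*np.sin(y), d[0]*np.sin(y)-d[1]*np.cos(y), -d[2]],4), round(np.degrees(y),2)
E
python3 - <<'E'
from h import *
al=[];lug=[]
for n in("scene","top"):
  g=cam(n); P,u,v=pts(g); H,S,V=cv2.cvtColor(g["img"],cv2.COLOR_BGR2HSV)[v,u].astype(int).T
  x,y,z=P.T; st=(x>.42)&(x<.8)&(y>.08)&(y<.36)
  m=st&(abs(z-.014)<.008)&(V<110)
  q=P[m][:,:2]
  m2=st&(H>95)&(H<130)&(S>100)&(abs(z-.110)<.006)
  c,s=np.cos(np.radians(13.2)),np.sin(np.radians(13.2))
  d=P[m][:,:2]-[.553,.213]; e=np.stack([d@[c,s],d@[-s,c]],1)
  print(n,"plate stand frame",m.sum(),np.percentile(e,[1,3,50,97,99],axis=0).round(3).tolist())
  hist=[np.round(np.percentile(e[abs(e[:,0]-k)<.01][:,1],[2,98]),3).tolist() for k in(-.08,-.06,-.04,0,.04,.08)];print(hist)
  print(cv2.minAreaRect(e.astype(np.float32)))
E
```

```text
scene plate stand frame 1626 [[-0.12, -0.145], [-0.086, -0.045], [0.071, -0.002], [0.146, 0.067], [0.188, 0.088]]Traceback (most recent call last):
  File "<stdin>", line 12, in <module>
    return _quantile_unchecked(
        a, q, axis, out, overwrite_input, method, keepdims, weights)
    return _ureduce(a,
                    func=_quantile_ureduce_func,
    ...<5 lines>...
                    overwrite_input=overwrite_input,
                    method=method)
    r = func(a, **kwargs)
    result = _quantile(arr,
                       quantiles=q,
    ...<2 lines>...
                       out=out,
                       weights=wgt)
    slices_having_nans = np.isnan(arr[-1, ...])
                                  ~~~^^^^^^^^^
IndexError: index -1 is out of bounds for axis 0 with size 0
```

```bash
python3 - <<'E'
from h import *
g=cam("top");K=np.array([[g["fx"],0,g["cx"]],[0,g["fy"],g["cy"]],[0,0,1]]);D=np.array(g["dist_coeffs"]);R=cv2.Rodrigues(np.array(g["rvec"],float))[0];t=np.array(g["tvec"]).ravel()
def plane(uv,z):
  n=cv2.undistortPoints(np.array(uv,float)[:,None],K,D)[:,0]; r=np.c_[n,np.ones(len(n))]@R; C=-t@R
  return C+r*((z-C[2])/r[:,2])[:,None]
def proj(P): return cv2.projectPoints(np.array(P,float),g["rvec"],np.array(g["tvec"],float),K,D)[0][:,0]
uv=np.array([[310,295],[210,321],[172,162]])/2.5+[110,120]
print(plane(uv,.014)); print("scale px/m",g["fx"]/g["depth"][210,280])
th=np.radians(13.2);X=np.array([np.cos(th),np.sin(th)]);Y=np.array([-X[1],X[0]])
im=cv2.resize(g["img"][130:260,150:290],None,fx=5.5,fy=4.6,interpolation=2)
def dr(pts3,c):
  q=(proj(pts3)-[150,130]+.5)*[5.5,4.6]; cv2.polylines(im,[q.astype(np.int32)],True,c,1)
o=np.array([.553,.213])
for ox in(.0,):
  dr([np.r_[o+a*X+b*Y,.014] for a,b in((-.12,-.075),(.12,-.075),(.12,.075),(-.12,.075))],(0,255,255))
dr([np.r_[o+a*X+b*Y,.269] for a,b in((-.015,-.015),(.015,-.015),(.015,.015),(-.015,.015))],(0,255,0))
dr([np.r_[o+a*X+b*Y,.110] for a,b in((-.015,-.113),(.015,-.113),(.015,-.031),(-.015,-.031))],(255,255,0))
dr([np.r_[o+a*X+b*Y,.150] for a,b in((-.031,-.031),(.031,-.031),(.031,.031),(-.031,.031))],(255,0,255))
cv2.imwrite("pics/v3.png",im)
E
```

```text
[[0.4750323  0.14819299 0.014     ]
 [0.43999092 0.28767297 0.014     ]
 [0.66813111 0.3461251  0.014     ]]
scale px/m 279.2324
```

View pics/v3.png

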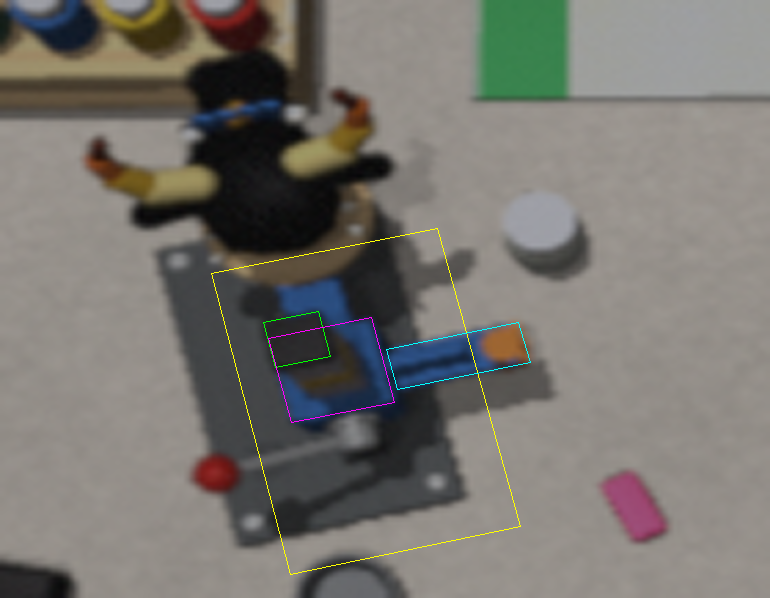

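The foot plate is offset: its lug-side edge lies about 45 mm from the post axis, so the base has roughly 28 mm to spare. The overlay confirms the post and lug. I'll go to the ball first.

```bash
python3 -m inch '[0,0,0,0,-10.7,0,0,0,0,-10.7,0,0,0,0,-10.7,0,0,0,0,-10.7,0,0,0,0,-10.7,0,0,0,0,-10.7,0,0,0,0,-10.7,0,0,0,0,-10.7,0,0.036,0.05,0,0,0,0.036,0.05,0,0,0,0.036,0.05,0,0,0,0.036,0.05,0,0,0,0.036,0.05,0,0]' && python3 -m inch '[0,0.0546,0.02,0,0,0,0.0546,0.02,0,0,0,0.0546,0.02,0,0,0,0.0546,0.02,0,0,0,0.0546,0.02,0,0,0,0.0546,0.02,0,0,0,0.0546,0.02,0,0,0,0.0546,0.02,0,0,0,0.0546,0.02,0,0,0,0.0546,0.02,0,0,0,0.0546,0.02,0,0,0,0,0,0,0]'
python3 -c "
from h import *
print(go([.480,.272,.235]))
g=cam('top');P,u,v=pts(g);H,S,V=cv2.cvtColor(g['img'],cv2.COLOR_BGR2HSV)[v,u].astype(int).T
cv2.imwrite('pics/v4.png',cv2.resize(g['img'][160:290,140:290],None,fx=4,fy=4))"
```

```text
clock: 3.42
tool_pos: [0.3658, -0.3584, 0.2535]
ee_rot: [0.642, 0.766, -0.0, 0.0]
force: [-0.0, -0.6, -0.0]
opening: 0.004
finger_force: 0.0
clock: 4.92
tool_pos: [0.4757, 0.2733, 0.2517]
ee_rot: [0.64, 0.768, -0.001, -0.001]
force: [0.0, -0.6, -0.3]
opening: 0.002
finger_force: 0.0
(array([-0.002 ,  0.004 ,  0.0167]), np.float64(100.36))
```

```bash
python3 -m inch '[0,0,0.003,0.017,0,0,0,0,0.018,0,0,0.006,0,0.01,0,0,0.006,0,0.01,0,0,0.0035,0,0.01,0,0,0.0035,0,0.01,0,0,0.0015,0,0.01,0,0,0.0015,0,0.01,0,0,0,0,0.01,0,0,-0.001,0,0.01,0,0,-0.002,0,0.01,0,0,-0.002,0,0.005,0,0,0,0,0,0]'
python3 -c "
from h import *
print(bot.sense()['force'])
g=cam('top')
a=cam('scene');im=np.vstack([cv2.resize(g['img'][180:260,150:270],None,fx=4.5,fy=3.6),cv2.resize(a['img'][110:220,300:450],(540,300))])
cv2.imwrite('pics/v4.png',im)"
```

```text
clock: 6.6
tool_pos: [0.4759, 0.2865, 0.1225]
ee_rot: [0.642, 0.766, -0.001, -0.0]
force: [0.0, -0.9, 0.0]
opening: -0.0
finger_force: 0.0
[ 0.03037294 -0.93020673  0.00522087]
```

View pics/v4.png

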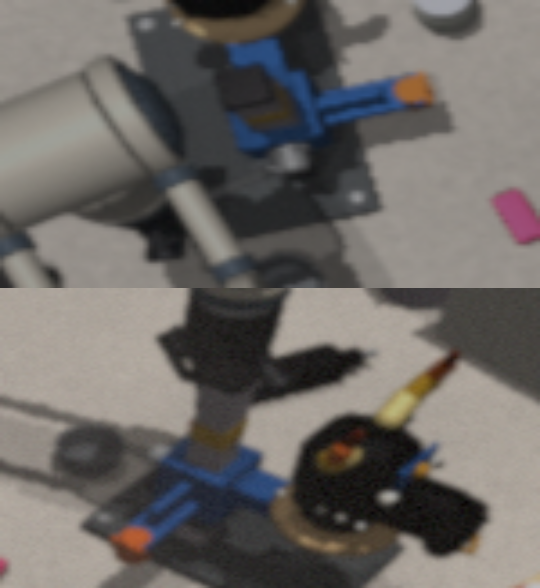

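The arm hides the ball in both views (the top picture shows only the gripper above where it should be). I'll raise the tool, head for the jack and measure the ball from there.

```bash
python3 -m inch '[0,0,0,-0.05,0,0,0,0,-0.06,0,1,-0.02,0,-0.02,0,1,-0.06,0,0,0,1,-0.06,0,0,0,1,-0.06,0,0,0,1,-0.06,0,0,0,1,-0.06,0,0,0]'
python3 - <<'E'
from h import *
for n in("top","scene"):
  g=cam(n);P,u,v=pts(g);H,S,V=cv2.cvtColor(g["img"],cv2.COLOR_BGR2HSV)[v,u].astype(int).T
  x,y,z=P.T;m=(x>.43)&(x<.56)&(y>.22)&(y<.36)&((H<8)|(H>172))&(S>130)
  print(n,m.sum(),np.median(P[m],0) if m.any() else "", z[m].max() if m.any() else "")
  c=bot.cut_out("clamp_ball",n); print([(k["p"],k["box"]) for k in c][:2])
  cv2.imwrite(f"pics/{n}5.png",g["img"])
print(go([.4995,-.289,.253],np.radians(86.5)),go([.4995,-.289,.25]))
E
```

```text
clock: 7.7
tool_pos: [0.5318, -0.0305, 0.2527]
ee_rot: [0.642, 0.766, -0.0, -0.0]
force: [0.9, 0.0, 0.7]
opening: 1.001
finger_force: 0.0
top 37 [0.47171671 0.28332436 0.09587339] 0.10330269182968913
[]
scene 0  
[]
(array([-0.2612, -0.0164, -0.0006]), np.float64(86.5)) (array([-0.2503, -0.0765,  0.0024]), np.float64(99.91))
```

```bash
python3 -m inch '[1,0,0,0,6.7,1,0,0,0,6.7,1,-0.0522,-0.0033,0,0,1,-0.0522,-0.0033,0,0,1,-0.0522,-0.0033,0,0,1,-0.0522,-0.0033,0,0,1,-0.0522,-0.0033,0,0,1,0,0,0,0]'
python3 - <<'E'
from h import *
for n in("top","scene"):
  g=cam(n);P,u,v=pts(g);H,S,V=cv2.cvtColor(g["img"],cv2.COLOR_BGR2HSV)[v,u].astype(int).T
  x,y,z=P.T;jk=(x>.42)&(x<.58)&(y<-.15)&(y>-.48)
  for nm,m in(("paddle",jk&(H>5)&(H<20)&(S>140)&(z>.12)&(z<.18)),("saddle",jk&(abs(z-.068)<.005)&(y>-.25)),("block",jk&(abs(z-.157)<.006)&(y>-.34)&(V<80))):
    if m.sum(): print(n,nm,m.sum(),np.percentile(P[m],[4,50,96],axis=0).round(4).tolist())
print(go([.4995,-.289,.155]))
E
```

```text
clock: 8.9
tool_pos: [0.5001, -0.289, 0.2523]
ee_rot: [0.728, 0.685, -0.0, -0.001]
force: [0.3, 0.2, -0.2]
opening: 0.998
finger_force: 0.0
top paddle 92 [[0.4723, -0.419, 0.1421], [0.4899, -0.4034, 0.1478], [0.5048, -0.3927, 0.1579]]
top saddle 95 [[0.4888, -0.2467, 0.0635], [0.5033, -0.2119, 0.0669], [0.5186, -0.1918, 0.0715]]
top block 43 [[0.4853, -0.3029, 0.1524], [0.4948, -0.2938, 0.1572], [0.5078, -0.2826, 0.1604]]
scene paddle 354 [[0.474, -0.4498, 0.1439], [0.4927, -0.4239, 0.1563], [0.5077, -0.3963, 0.1677]]
scene saddle 145 [[0.4872, -0.23, 0.0634], [0.5034, -0.2092, 0.0664], [0.5191, -0.1923, 0.0701]]
scene block 115 [[0.4895, -0.3031, 0.1523], [0.5013, -0.2873, 0.1578], [0.5106, -0.2727, 0.1606]]
(array([-0.0027, -0.0012,  0.0979]), np.float64(86.73))
```

```bash
python3 -m inch '[1,-0.001,-0.001,0.035,0,1,-0.001,0,0.035,0,1,0,0,0.0275,0,1,0,0,0,0,0.2,0,0,0,0,0,0,0,0,0,0,0,0,0,0,0,0,0,0,0,0,0,0,0,0,0,0,0,-0.01,0,0,0,0,-0.015,0,0,0,0,-0.015,0,0,0,0,0,0]'
python3 -c "
from h import *
print(bot.sense()['force'],bot.sense()['torque'],go([.6055,-.0097,.195],np.radians(103.2)))"
```

```text
clock: 10.62
tool_pos: [0.5003, -0.2899, 0.1981]
ee_rot: [0.727, 0.686, 0.0, 0.002]
force: [0.1, -0.4, -8.7]
opening: 0.292
finger_force: 59.5
[ 0.06784082 -0.38080491 -8.74421281] [-0.03342673 -0.062262   -0.03448506] (array([0.2488, 0.1665, 0.0031]), np.float64(103.2))
```

```bash
python3 -m inch '[0,0,0,0,-4.1,0,0,0,0,-4.1,0,0,0,0,-4.1,0,0,0,0,-4.2,0,0.02,0.0125,0,0,0,0.0325,0.0219,0,0,0,0.0325,0.0219,0,0,0,0.0325,0.0219,0,0,0,0.0325,0.0219,0,0,0,0.0325,0.0219,0,0,0,0.0325,0.0219,0,0,0,0.02,0.0145,0,0,0,0.0138,0.0085,0,0,0,0,0,0,0,0,0,0,0,0]'
cat > m.py <<'E'
from h import *
X=np.array([np.cos(np.radians(13.2)),np.sin(np.radians(13.2))]);Y=np.array([-X[1],X[0]])
im=[]
for n in("top","scene"):
  g=cam(n);P,u,v=pts(g);H,S,V=cv2.cvtColor(g["img"],cv2.COLOR_BGR2HSV)[v,u].astype(int).T
  x,y,z=P.T;r=(x>.48)&(x<.75)&(y<.2)&(y>-.25)
  d=P[:,:2]-[.553,.213]; sx=d@X; sy=d@Y; Q=np.c_[sx,sy,z]
  near=r&(abs(sx)<.07)&(sy<-.05)
  ora=near&(H>5)&(H<20)&(S>140)
  for nm,m in(("dot",ora&(sy>-.14)&(z>.1)),("paddle",ora&(sy<-.2)),("yellow",near&(H>20)&(H<35)&(S>120)),("saddle/arm",near&(S<60)&(V<90)&(z>.055)&(z<.105)&(sy<-.08)),("red",near&((H<8)|(H>172))&(S>140)&(z>.1))):
    if m.sum()>3: print(n,nm,m.sum(),np.percentile(Q[m],[4,50,96],axis=0).round(4).tolist())
  im.append(cv2.resize(g["img"][170:250,200:320] if n=="top" else g["img"][130:250,240:420],(600,400 if n=="scene" else 400),interpolation=2)[:,:])
cv2.imwrite("pics/m.png",cv2.resize(np.hstack(im),(800,400)))
print(bot.sense()["tool_pos"],bot.sense()["force"],np.degrees(yaw()))
E
python3 m.py
```

```text
clock: 12.5
tool_pos: [0.6049, -0.0101, 0.1956]
ee_rot: [0.622, 0.783, -0.001, 0.0]
force: [0.7, 0.6, -9.0]
opening: 0.295
finger_force: 60.0
top dot 36 [[-0.0085, -0.111, 0.1062], [0.0007, -0.1018, 0.1109], [0.0106, -0.0917, 0.1179]]
top paddle 218 [[-0.0184, -0.3873, 0.1818], [-0.0014, -0.3613, 0.1949], [0.0155, -0.3351, 0.2074]]
top saddle/arm 78 [[-0.0156, -0.1881, 0.0904], [-0.0021, -0.173, 0.0988], [0.01, -0.1075, 0.1043]]
top red 69 [[-0.0592, -0.2497, 0.102], [-0.021, -0.2112, 0.1591], [-0.0051, -0.194, 0.2854]]
scene dot 50 [[-0.0081, -0.1145, 0.1028], [0.0036, -0.1078, 0.1116], [0.0144, -0.0948, 0.1146]]
scene paddle 292 [[-0.0161, -0.3916, 0.1812], [0.0017, -0.3649, 0.1982], [0.0172, -0.3114, 0.2079]]
scene saddle/arm 58 [[-0.0151, -0.2154, 0.0716], [0.0078, -0.1503, 0.1015], [0.0179, -0.1286, 0.1046]]
scene red 48 [[-0.0145, -0.2496, 0.1048], [0.0176, -0.2138, 0.1406], [0.0192, -0.1814, 0.1669]]
[ 0.60498217 -0.01028209  0.19578714] [ 0.06962655  0.8747     -8.61646611] 103.10336362066288
```

View pics/m.png

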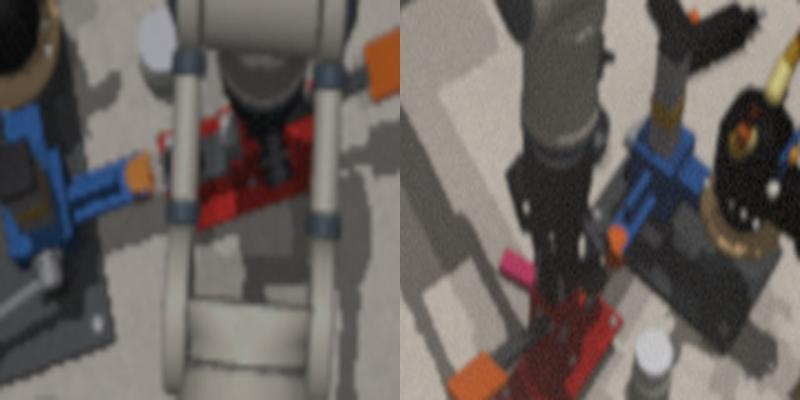

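The saddle is aligned laterally and about 47 mm short of the lift pad. I'll lower first, then slide in.

```bash
python3 -m inch '[0,0,0,0.01,0,0,0,0,0.01,0,0,0,0,0.011,0,0,0,0,0,0,0,0,0,0,0]'; python3 m.py
```

```text
clock: 13.22
tool_pos: [0.6053, -0.0091, 0.1649]
ee_rot: [0.621, 0.784, 0.0, 0.0]
force: [0.3, -0.2, -9.3]
opening: 0.291
finger_force: 60.0
top dot 35 [[-0.0086, -0.1112, 0.1069], [0.0001, -0.102, 0.1123], [0.0096, -0.0913, 0.1178]]
top paddle 204 [[-0.0175, -0.3865, 0.1505], [-0.0016, -0.3603, 0.1643], [0.0157, -0.334, 0.1763]]
top saddle/arm 91 [[-0.0141, -0.191, 0.0612], [-0.0031, -0.1714, 0.0691], [0.0116, -0.1246, 0.0968]]
top red 52 [[-0.0581, -0.2498, 0.1042], [-0.0193, -0.2133, 0.1323], [-0.0056, -0.1946, 0.2428]]
scene dot 63 [[-0.0111, -0.1146, 0.105], [0.0013, -0.1091, 0.111], [0.0132, -0.0957, 0.1157]]
scene paddle 279 [[-0.0161, -0.3903, 0.1538], [0.0019, -0.3647, 0.1666], [0.0176, -0.3349, 0.1776]]
scene saddle/arm 91 [[-0.0022, -0.2333, 0.0644], [0.0078, -0.1501, 0.074], [0.0164, -0.1267, 0.0973]]
scene red 38 [[-0.0126, -0.2984, 0.1053], [0.0184, -0.2158, 0.1281], [0.0199, -0.1087, 0.1475]]
[ 0.60550176 -0.00908489  0.16544801] [-0.36367671  0.10067749 -8.17826451] 103.19086533971691
```

```bash
python3 -m inch '[0,0.006,0.001,0.002,0,0,0.01,0,0,0,0,0.01,0,0,0,0,0.01,0,0,0,0,0.007,0,0,0,0,0.004,0,0,0,0,0,0,0,0,0,0,0,0,0]'; python3 m.py
```

```text
clock: 14.32
tool_pos: [0.5955, 0.0365, 0.1628]
ee_rot: [0.621, 0.784, -0.0, 0.0]
force: [0.4, -0.1, -9.2]
opening: 0.294
finger_force: 60.0
top dot 8 [[-0.0129, -0.1149, 0.1035], [-0.0086, -0.1129, 0.1093], [-0.0011, -0.1105, 0.1128]]
top paddle 203 [[-0.0165, -0.3398, 0.149], [-0.0006, -0.3134, 0.162], [0.0162, -0.2873, 0.1749]]
top saddle/arm 65 [[-0.0137, -0.1444, 0.0607], [-0.0038, -0.1288, 0.0665], [0.0109, -0.116, 0.0906]]
top red 48 [[-0.0623, -0.2083, 0.1035], [-0.0185, -0.1687, 0.133], [-0.0026, -0.1527, 0.2431]]
scene dot 4 [[-0.0099, -0.1132, 0.1107], [-0.0084, -0.1119, 0.1117], [-0.0062, -0.1096, 0.1124]]
scene paddle 261 [[-0.0159, -0.3445, 0.1508], [0.003, -0.3186, 0.1651], [0.0186, -0.2886, 0.1756]]
scene saddle/arm 46 [[-0.0048, -0.1972, 0.0651], [0.0132, -0.1133, 0.0721], [0.0224, -0.0855, 0.1048]]
scene red 38 [[-0.0148, -0.2009, 0.1017], [0.0191, -0.1645, 0.1233], [0.0208, -0.1443, 0.1348]]
[0.59551421 0.03649675 0.16275858] [-0.08125269 -0.27956176 -8.42532462] 103.15563998350372
```

View pics/m.png

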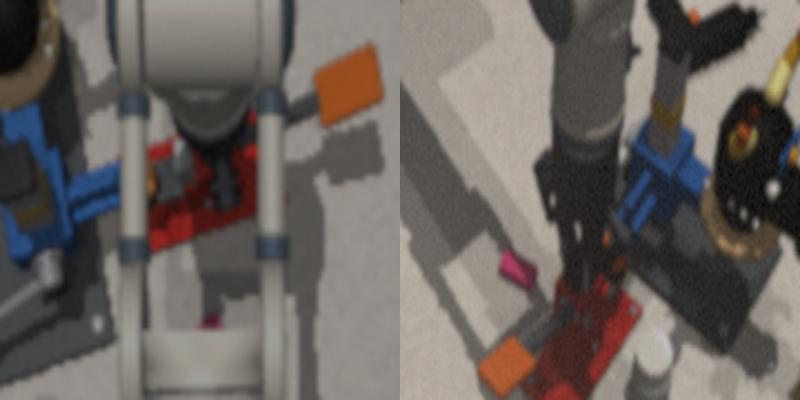

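Saddle is under the pad within about 2 mm. Lowering onto the table.

```bash
python3 -m inch '[0,0,0,0.002,0,0,0,0,0.002,0,0,0,0,0,0]'; python3 -m inch '[0,0,0,0.0015,0,0,0,0,0,0]'
```

```text
clock: 14.8
tool_pos: [0.5953, 0.0368, 0.1583]
ee_rot: [0.621, 0.784, -0.0, -0.0]
force: [-0.1, 0.2, -9.5]
opening: 0.293
finger_force: 60.0
clock: 15.05
tool_pos: [0.5956, 0.0367, 0.1577]
ee_rot: [0.621, 0.784, 0.0, 0.0]
force: [-0.1, -1.4, -6.7]
opening: 0.287
finger_force: 60.3
```

```bash
python3 -m inch '[0,0,0,0.0008,0,0,0,0,0,0,1,0,0,0,0,1,0,0,0,0,1,0,0,0,0,1,0,0,0,0,1,0,0,-0.03,0,1,0,0,-0.04,0,0.3,-0.05,0,-0.02,0,0,-0.06,0,0,0,0,-0.06,0,0,0,0,-0.06,0,0,0,0,-0.03,0,0,0]'; python3 m.py
```

```text
clock: 16.68
tool_pos: [0.6547, -0.2196, 0.2457]
ee_rot: [0.622, 0.783, -0.0, -0.0]
force: [0.7, -0.3, 0.1]
opening: -0.002
finger_force: 0.0
top dot 47 [[-0.0109, -0.1144, 0.1062], [0.0011, -0.1053, 0.1112], [0.0106, -0.0921, 0.1183]]
top paddle 204 [[-0.017, -0.3406, 0.1425], [-0.0009, -0.3147, 0.1551], [0.0162, -0.2878, 0.1672]]
top saddle/arm 64 [[-0.0179, -0.1667, 0.0569], [-0.0048, -0.1279, 0.0623], [0.0109, -0.092, 0.0943]]
top red 94 [[-0.0207, -0.2016, 0.1048], [-0.013, -0.1783, 0.1263], [0.0134, -0.1579, 0.152]]
scene dot 61 [[-0.011, -0.1152, 0.1037], [0.0005, -0.109, 0.1112], [0.0132, -0.0955, 0.1152]]
scene paddle 235 [[-0.0147, -0.3445, 0.1447], [0.0023, -0.3184, 0.1579], [0.0178, -0.2904, 0.1679]]
scene saddle/arm 72 [[-0.0111, -0.199, 0.0585], [0.0112, -0.1127, 0.0664], [0.0223, -0.0825, 0.1038]]
scene red 103 [[-0.0138, -0.2049, 0.1096], [0.014, -0.1898, 0.1261], [0.0199, -0.1132, 0.131]]
[ 0.65458718 -0.21995603  0.24508391] [-0.47923185  0.45422071 -0.15970227] 102.93629916598309
```

View pics/m.png

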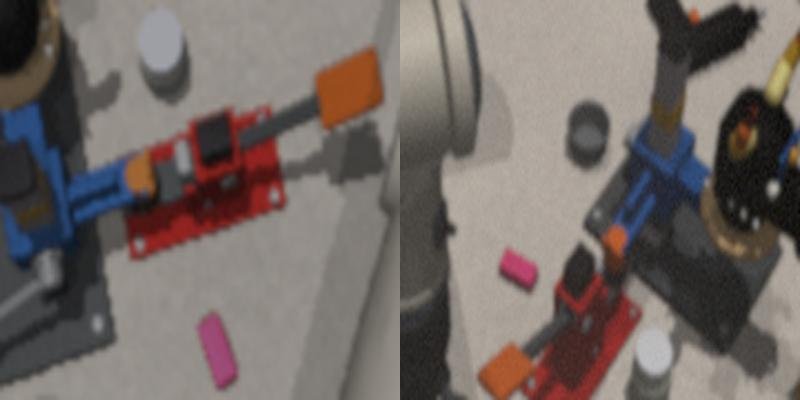

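```bash
python3 -c "
from h import *
print(go([.6263,-.0964,.188]))"
```

```text
(array([1.268e-01, 1.000e-04, 5.710e-02]), np.float64(102.94))
```

```bash
python3 -m inch '[0,0.042,0,0,0,0,0.042,0,0,0,0,0.0428,0,0,0,0,0,0,0.03,0,0,0,0,0.027,0,0,0,0,0.01,0,0,0,0,0.01,0,0,0,0,0.01,0,0,0,0,0.01,0,0,0,0,0.01,0,0,0,0,0.01,0,0,0,0,0.01,0,0,0,0,0.01,0,0,0,0,0.01,0,0,0,0,0,0]'; python3 - <<'E'
import sys
open("c.py","w").write('''
from h import *
X=np.array([np.cos(np.radians(13.2)),np.sin(np.radians(13.2))]);Y=np.array([-X[1],X[0]])
for n in("top","scene"):
  g=cam(n);P,u,v=pts(g);H,S,V=cv2.cvtColor(g["img"],cv2.COLOR_BGR2HSV)[v,u].astype(int).T
  z=P[:,2];d=P[:,:2]-[.553,.213];sx=d@X;sy=d@Y
  b=(H>95)&(H<130)&(S>90)
  def hi(m): return np.round(np.median(z[m]),4) if m.sum()>3 else None
  m=b&(abs(sx)<.04)&(abs(sy)<.04)&(z>.1); top=hi(m&(z>np.percentile(z[m],30)))
  print(n,"sleevetop",top,"lugtop",hi(b&(abs(sx)<.012)&(sy<-.05)&(sy>-.09)&(z>.1)),"dot",hi((H>5)&(H<20)&(S>140)&(abs(sx)<.012)&(sy<-.09)&(sy>-.12)&(z>.1)),
   "block",hi((V<80)&(abs(sx)<.012)&(abs(sy+.179)<.012)&(z>.145)&(z<.17)))
s=bot.sense();print(s["clock"],s["tool_pos"],s["force"])
''')
E
python3 c.py
```

```text
clock: 18.65
tool_pos: [0.6263, -0.0928, 0.0995]
ee_rot: [0.621, 0.784, 0.001, 0.0]
force: [0.5, -0.9, 6.4]
opening: 0.005
finger_force: 2.8
top sleevetop 0.1497 lugtop 0.1146 dot 0.1112 block 0.158
scene sleevetop 0.1497 lugtop 0.1193 dot 0.1112 block 0.1582
18.75 [ 0.62638489 -0.09284938  0.10022434] [ 0.40686221 -1.06824672  5.37457794]
```

```bash
python3 -m inch '[0,0,0,0.008,0,0,0,0,0.006,0,0,0,0,0.003,0,0,0,0,0,0]'; python3 -m inch '[0,0,0,0.003,0,0,0,0,0,0]'; python3 c.py
```

```text
clock: 19.25
tool_pos: [0.6268, -0.0916, 0.086]
ee_rot: [0.621, 0.784, 0.002, 0.001]
force: [-4.0, 3.8, 16.1]
opening: -0.002
finger_force: 6.9
clock: 19.5
tool_pos: [0.6271, -0.0916, 0.0834]
ee_rot: [0.621, 0.784, 0.002, 0.001]
force: [-4.3, 3.6, 15.9]
opening: 0.0
finger_force: 7.2
top sleevetop 0.1532 lugtop 0.116 dot 0.1142 block 0.1578
scene sleevetop 0.1531 lugtop 0.1211 dot 0.1149 block 0.1584
19.6 [ 0.62707235 -0.09167234  0.08350679] [-4.42766266  2.93075091 16.8699709 ]
```

```bash
python3 -m inch '[0,0,0,0.003,0,0,0,0,0,0]'; python3 -m inch '[0,0,0,0.003,0,0,0,0,0,0]';python3 c.py
```

```text
clock: 19.85
tool_pos: [0.6273, -0.0918, 0.0812]
ee_rot: [0.621, 0.784, 0.002, 0.002]
force: [-4.0, 2.8, 17.1]
opening: -0.002
finger_force: 7.7
clock: 20.1
tool_pos: [0.6275, -0.0916, 0.0807]
ee_rot: [0.621, 0.784, 0.003, 0.002]
force: [-9.1, 3.8, 28.3]
opening: 0.001
finger_force: 12.0
top sleevetop 0.154 lugtop 0.1192 dot 0.1151 block 0.1581
scene sleevetop 0.1508 lugtop 0.1209 dot 0.1124 block 0.1584
20.2 [ 0.62790976 -0.09242063  0.08016867] [-5.76639855  2.78068029 24.99163465]
```

Stop found at TCP z of about 0.081. Now the handle up fully, then stroke 2.

```bash
python3 -m inch '[0,0,0,-0.03,0,0,0,0,-0.04,0,0,0,0,-0.04,0,0,0,0,0,0,0,0,0,0,0]'; python3 c.py; python3 m.py | grep paddle
```

```text
clock: 20.82
tool_pos: [0.6255, -0.0926, 0.182]
ee_rot: [0.621, 0.784, -0.0, -0.001]
force: [0.4, 1.2, -0.8]
opening: 0.002
finger_force: 0.0
top sleevetop 0.1496 lugtop 0.1155 dot 0.1108 block 0.1579
scene sleevetop 0.1496 lugtop 0.12 dot 0.1112 block 0.1584
20.925 [ 0.62506148 -0.09262659  0.1808719 ] [-0.23674043  0.49424895  0.78535852]
top paddle 62 [[-0.017, -0.3063, 0.1406], [-0.0056, -0.2946, 0.1476], [0.0141, -0.2865, 0.1669]]
scene paddle 66 [[-0.0132, -0.345, 0.1467], [0.011, -0.3335, 0.1634], [0.0177, -0.293, 0.1685]]
```

```bash
python3 -m inch '[0,0,0,-0.008,0,0,0,0,0,0,0,0,0,0.01,0,0,0,0,0.012,0,0,0,0,0.012,0,0,0,0,0.012,0,0,0,0,0.012,0,0,0,0,0.012,0,0,0,0,0.012,0,0,0,0,0.012,0,0,0,0,0.01,0,0,0,0,0.005,0,0,0,0,0,0]'; python3 c.py; python3 -m inch '[0,0,0,0.003,0,0,0,0,0,0]'; python3 -m inch '[0,0,0,0.003,0,0,0,0,0,0]';python3 c.py
```

```text
clock: 22.65
tool_pos: [0.6265, -0.0923, 0.085]
ee_rot: [0.621, 0.784, 0.001, 0.001]
force: [-3.2, 1.8, 14.9]
opening: 0.002
finger_force: 6.9
top sleevetop 0.1687 lugtop 0.1345 dot 0.1293 block 0.1577
scene sleevetop 0.1682 lugtop 0.1393 dot 0.1294 block 0.1585
22.75 [ 0.62648877 -0.09229925  0.08529687] [-3.73163205  1.76062598 15.37403158]
clock: 23.0
tool_pos: [0.6265, -0.0918, 0.0825]
ee_rot: [0.621, 0.784, 0.002, 0.001]
force: [-4.5, 4.8, 16.6]
opening: -0.002
finger_force: 7.2
clock: 23.25
tool_pos: [0.6271, -0.0927, 0.0806]
ee_rot: [0.621, 0.784, 0.001, 0.002]
force: [-4.1, 0.3, 18.7]
opening: 0.004
finger_force: 8.3
top sleevetop 0.1649 lugtop 0.1287 dot 0.1259 block 0.1583
scene sleevetop 0.1642 lugtop 0.1356 dot 0.1256 block 0.1583
23.35 [ 0.62709606 -0.09266415  0.08058189] [-3.924919    1.15186831 18.31639361]
```

```bash
python3 -m inch '[0,0,0,0,0,0,0,0,0,0,0,0,0,0,0]'; python3 c.py; python3 m.py
```

```text
clock: 23.72
tool_pos: [0.6271, -0.0926, 0.0806]
ee_rot: [0.621, 0.784, 0.002, 0.002]
force: [-4.4, 1.3, 17.8]
opening: 0.002
finger_force: 8.4
top sleevetop 0.1645 lugtop 0.1306 dot 0.1253 block 0.1573
scene sleevetop 0.1642 lugtop 0.1348 dot 0.1256 block 0.1578
23.825 [ 0.62712569 -0.09267763  0.08061466] [-3.83234627  1.33234553 19.06328093]
top dot 44 [[-0.0074, -0.1138, 0.1224], [0.0007, -0.1035, 0.1256], [0.011, -0.0921, 0.1304]]
top paddle 36 [[-0.0354, -0.3431, 0.0433], [-0.0119, -0.2996, 0.0603], [0.001, -0.2893, 0.1697]]
top saddle/arm 129 [[-0.0141, -0.2831, 0.0662], [-0.0029, -0.144, 0.0904], [0.0096, -0.1014, 0.1011]]
top red 93 [[-0.0207, -0.202, 0.1046], [-0.0132, -0.1819, 0.1259], [0.0126, -0.1584, 0.1566]]
scene dot 81 [[-0.0102, -0.1157, 0.1044], [0.0018, -0.1103, 0.125], [0.0145, -0.0935, 0.1292]]
scene paddle 73 [[-0.0138, -0.3467, 0.0433], [0.0059, -0.3356, 0.0491], [0.0163, -0.3145, 0.0554]]
scene saddle/arm 243 [[-0.011, -0.3252, 0.069], [0.0034, -0.2197, 0.09], [0.0197, -0.1096, 0.1023]]
scene red 119 [[-0.0155, -0.2037, 0.1086], [0.0138, -0.1877, 0.1261], [0.0197, -0.1063, 0.131]]
[ 0.62708733 -0.09266995  0.08055062] [-3.65912304  1.1489753  18.85701723] 103.19949863854268
```

View pics/m.png

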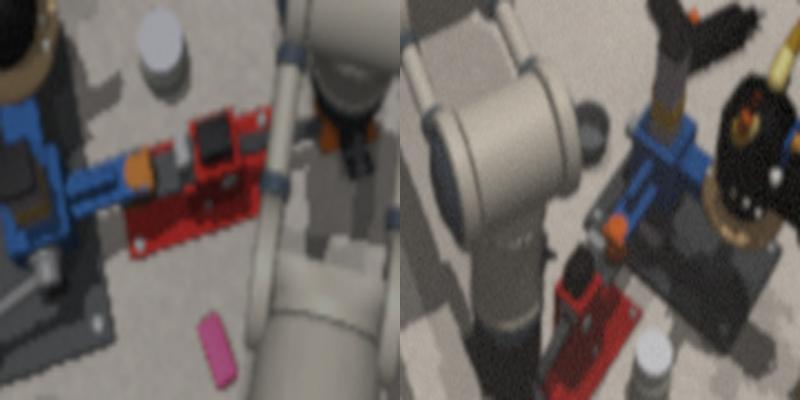

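Holding steady at about +15 mm with the jack flat on the table. Stroke 3.

```bash
python3 -m inch '[0,0,0,-0.035,0,0,0,0,-0.04,0,0,0,0,-0.04,0,0,0,0,0,0,0,0,0,0,0]'; python3 c.py; python3 -m inch '[0,0,0,0.01,0,0,0,0,0.012,0,0,0,0,0.012,0,0,0,0,0.012,0,0,0,0,0.012,0,0,0,0,0.012,0,0,0,0,0.012,0,0,0,0,0.012,0,0,0,0,0.01,0,0,0,0,0.008,0,0,0,0,0.003,0,0,0,0,0,0]'; python3 c.py
```

```text
clock: 24.55
tool_pos: [0.6253, -0.0927, 0.1896]
ee_rot: [0.621, 0.784, -0.001, -0.001]
force: [0.5, -0.2, -1.1]
opening: -0.002
finger_force: 0.0
top sleevetop 0.1647 lugtop 0.1301 dot 0.1262 block 0.1578
scene sleevetop 0.1637 lugtop 0.1343 dot 0.1255 block 0.1582
24.65 [ 0.62501609 -0.09263061  0.18861232] [ 0.05199911 -0.49214508  0.01379481]
clock: 26.15
tool_pos: [0.6269, -0.0924, 0.0807]
ee_rot: [0.621, 0.784, 0.002, 0.002]
force: [-4.9, 2.8, 19.7]
opening: -0.001
finger_force: 8.5
top sleevetop 0.1806 lugtop 0.1446 dot 0.1421 block 0.1578
scene sleevetop 0.1802 lugtop 0.1476 dot 0.1416 block 0.158
26.25 [ 0.62693071 -0.09234687  0.08064976] [-5.00110312  2.16904683 19.30787187]
```

At +30.5 mm the carriage sits right on the lower edge of the band. One more stroke takes it to about +46.5 mm, well inside.

```bash
python3 -m inch '[0,0,0,-0.035,0,0,0,0,-0.04,0,0,0,0,-0.04,0,0,0,0,0,0,0,0,0,0,0]'; python3 c.py; python3 -m inch '[0,0,0,0.01,0,0,0,0,0.012,0,0,0,0,0.012,0,0,0,0,0.012,0,0,0,0,0.012,0,0,0,0,0.012,0,0,0,0,0.012,0,0,0,0,0.012,0,0,0,0,0.01,0,0,0,0,0.008,0,0,0,0,0.003,0,0,0,0,0,0]'; python3 c.py; python3 m.py|tail -9
python3 - <<'E'
import sys;sys.path.insert(0,".")
from h import *
a=cam("scene");b=cam("top")
cv2.imwrite("pics/f.png",np.hstack([cv2.resize(a["img"][100:260,250:450],(400,320),interpolation=2),cv2.resize(b["img"][160:260,190:315],(400,320),interpolation=2)]))
E
```

```text
clock: 26.88
tool_pos: [0.6254, -0.0927, 0.1896]
ee_rot: [0.621, 0.784, -0.0, -0.001]
force: [0.5, 0.3, -0.8]
opening: -0.002
finger_force: 0.0
top sleevetop 0.1806 lugtop 0.1432 dot 0.1422 block 0.1577
scene sleevetop 0.1797 lugtop 0.1504 dot 0.1412 block 0.1582
26.975 [ 0.62505286 -0.09264082  0.18865408] [-0.12013184  0.8521918  -0.09861783]
clock: 28.48
tool_pos: [0.6269, -0.0923, 0.0807]
ee_rot: [0.621, 0.784, 0.002, 0.002]
force: [-5.8, 2.2, 19.9]
opening: -0.0
finger_force: 8.6
top sleevetop 0.1966 lugtop 0.16 dot 0.1566 block 0.1574
scene sleevetop 0.196 lugtop 0.1635 dot 0.1577 block 0.1579
28.575 [ 0.62694577 -0.09229418  0.08072347] [-4.19143667  2.46539416 19.16356861]
top dot 50 [[-0.0138, -0.1141, 0.145], [-0.0002, -0.1042, 0.1578], [0.0107, -0.0912, 0.1608]]
top paddle 36 [[-0.035, -0.3426, 0.0493], [-0.0118, -0.2985, 0.0619], [-0.0001, -0.2884, 0.1671]]
top saddle/arm 61 [[-0.022, -0.2857, 0.0637], [-0.0017, -0.2347, 0.0815], [0.0047, -0.1642, 0.102]]
top red 93 [[-0.0207, -0.2019, 0.1091], [-0.0144, -0.1812, 0.1258], [0.0096, -0.1346, 0.1603]]
scene dot 78 [[-0.0097, -0.1151, 0.1404], [0.0027, -0.1093, 0.1574], [0.0136, -0.0952, 0.161]]
scene paddle 76 [[-0.0144, -0.3466, 0.0422], [0.0022, -0.3356, 0.049], [0.0169, -0.3217, 0.0553]]
scene saddle/arm 197 [[-0.0106, -0.3245, 0.0697], [0.0022, -0.2313, 0.0889], [0.0214, -0.1921, 0.1028]]
scene red 118 [[-0.0141, -0.202, 0.1109], [0.0144, -0.1864, 0.1258], [0.0199, -0.1133, 0.1559]]
[ 0.62692176 -0.09229573  0.08070703] [-5.64323188  2.36336304 19.97071716] 103.21290625373014
```

View pics/f.png

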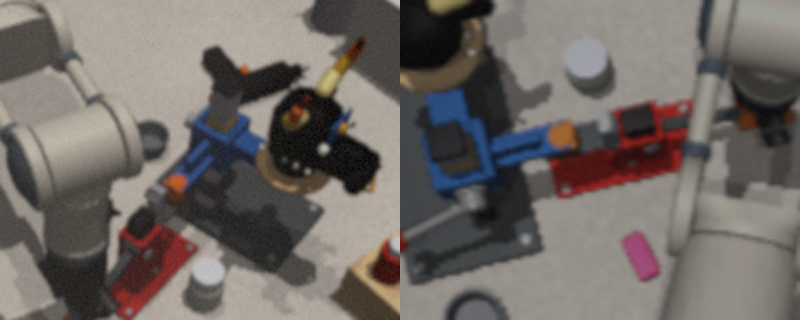

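The sleeve top is at about 196 mm, inside the 180–204 mm band. The jack is flat and the pad sits on the saddle. I'll press a little more firmly on the stop, then hand in.

```bash
python3 -m inch '[0,0,0,0.002,0,0,0,0,0,0,0,0,0,0,0,0,0,0,0,0]'; python3 c.py && python3 -c "
from station import bot
print(bot.job_done())"
```

```text
clock: 29.28
tool_pos: [0.627, -0.0922, 0.0803]
ee_rot: [0.621, 0.784, 0.002, 0.002]
force: [-8.3, 3.9, 25.9]
opening: 0.0
finger_force: 11.4
top sleevetop 0.1969 lugtop 0.1605 dot 0.1588 block 0.159
scene sleevetop 0.196 lugtop 0.1675 dot 0.1574 block 0.1585
29.375 [ 0.62700983 -0.09223075  0.08036034] [-9.59786824  2.71362886 26.40101267]
the job is handed in; nothing more can be done
None
```

The job is handed in at 29 s: the clamp is freed, the jack stands upright with its saddle under the lift pad, the carriage's top edge measures about 196 mm (band 180–204 mm), and the arm is holding the handle down on its stop with about 26 N.

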